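# Pin the sliding tube stop to its hidden knuckle

## Robot

A 6-joint arm with a two-finger parallel gripper is mounted at the origin on the work surface. World frame = base frame: x ahead of the robot, y to its left, z up, the work surface at z = 0. Lengths are in m, angles in rad, forces in N, time in s.
With the tool pointing down it reaches from about 0.2 to 0.875 m from the base axis. Payload 3.4 kg.
Tool frame: the origin (TCP) lies at the very end of the fingers, on their centre line; the grasp point (between the pads) lies 19 mm behind it; z points along the fingers, x is the direction in which the jaws open and shut, and the axes are right-handed (so a half turn about z gives the same grasp; the last joint's range is limited). The gripper opens to 94 mm and grips with 3 to 60 N. Pads are 16 mm wide; open, the fingers measure 119 mm over their backs; the gripper's body (75 mm by 177 mm) begins 78 mm behind the grasp point.
Start: joints at [1.2, 0.276, 1.505, -0, 1.361, -0.121], TCP at [0.142, 0.557, 0.205] pointing down, gripper open.
Joint ranges: [-2.89, 2.89], [-0.75, 2.08], [0.22, 2.7], [-1.18, 4.32], [0.11, 2.71], [-2.7, 2.7]. Speed limits (rad/s): [2.57, 2.57, 3.14, 3.14, 3.14, 3.14].

## Interface

Orientations are given as a unit quaternion [w, x, y, z].
In Python, from rig import r, vision gives the robot as it stands.
- The arm moves only by the tool arm_command, never from a script. Its argument "steps" is a list of rows, each a list of 2 entries, a list of its own where there are three numbers: the shift along the tool's x, y, z in units of 40 mm (1.0 is 40 mm), then the turn, a rotation vector about the tool's x, y, z in units of 5 degrees (1.0 is 5 degrees). A call has 1 to 10 rows; each row shifts and turns the commanded pose from where the row before left it, along the tool's axes as they then stand; what a row does not reach is not made up. A row lasts 1/8 s, in which the tool goes at most 62.5 mm and 10.7 degrees, less where a joint would pass 70% of its speed; a pose out of reach is approached as far as the arm can. A call is refused whole if a number of a shift passes 1 or a number of a turn 1, either way. A call with a gripper value outside its range is refused whole. "grip" is the closure in counts, from 0 (fully open) to 255 (shut), set as the call begins (left out, the last holds). The fingers move at their own pace and stop on an object; "force" is the grip in N (left out, the last holds). Time passes only in rows, so rows that do not move let the fingers close. It gives the time, the measured TCP pose, the force and the opening at its end, in the units of the state.
- r.sense(): the state, without advancing time (a new reading comes with each control period).
- vision.camera(name): name is "scene" or "top" or "wrist"; returns the picture (400x640x3 uint8, red, green, blue); there is no depth.
- vision.get_calibration(name): a dict with "K" (3x3 intrinsics, pixels), "camera_from_world" (4x4, takes a point from world to camera coordinates); the wrist camera has in their place "tool_from_camera" (4x4, takes a point from camera to tool coordinates, whose origin is the TCP and whose axes are the tool frame's). Camera axes: x right, y down, z forward; pixel columns grow to the right and rows downward; lengths in m; the calibration is good to about 2 mm. A picture is of the moment at which its call begins: read the wrist's pose just before it. get_calibration takes no time and is no camera call.
- r.finish_job(): hands the job in, once; it reports no verdict.
The state is a dict: "t": time; "q": joint angles; "qd": joint speeds; "tau": joint torques, N m; "eef_pos": TCP position; "tool_rot": TCP orientation; "ft_force": force on the tool from outside, world axes, zero at the start; "moment": the same for the moment, N m; "grip_width": finger opening in m.
Only numpy, scipy, OpenCV 4.12 (cv2) and the standard library are available. Lean on these libraries where they do the work, as an engineer would, in place of code of your own. Each camera call takes 0.05 s, during which the arm holds its last target.

## Task

Lock the tube stop on the packing bench: take the red-handled pin from the wooden rack, put its nose in the hole of the yellow bar, and work the bar along until you feel the pin find the hole of the steel knuckle hidden underneath. Press it gently fully home through both, its collar flat on the bar, without ever forcing it, and let go. Leave the blue spare pin in its place, and the tape roll, ink bottle and glue jar where they are.

Things in the scene. Friction and masses are not known exactly. Their poses are not given: they have to be found in the camera images.
- jig: Fixed tube stop on a plywood board (500 x 150 x 15 mm). Origin: on the bench below point knuckle_mid; x runs along the yellow bar towards the cardboard tube, z up. The bar slides along this x only. Guide cheeks beside the bar, 77 mm above the bench, lie from x = 80 to 130 mm.
- knuckle_mid (a point): Nominal middle of the lower knuckle's range: a dark steel block under the bar, 106 mm long, 78 mm wide, flat top (this point's height) 59 mm above the bench. Its vertical through hole, 14 mm across, 44 mm deep, lies at y = 0 but anywhere from 18 mm before to 18 mm beyond this point in the jig's x. Clamped, it does not move; the bar hides the hole: feel for it.
- link: Yellow bar (upper knuckle), 40 mm wide, 12 mm thick, underside 60 mm above the bench, axes as the jig. Origin: in its underside on its hole's axis. Slides along x with about 3 N of friction and stays where left. Its hole starts 30 to 40 mm on the -x side of knuckle_mid, so the bar must go 12 to 58 mm in +x (towards the tube); it can reach 22 mm beyond it. The knuckle's top is solid all the way there.
- plate_top (a point): Top edge of the bar's orange stop plate, 150 mm above the bench, 210 mm from the bar's hole in +x; it moves with the bar.
- eye (a point): Centre of the bar's hole in the bar's top face (72 mm above the bench). The hole is vertical, 13.5 mm across, through the 12 mm bar; z up, same axes as the bar.
- pin: Steel pin with a red round handle, upright in the rack, 70 to 130 g. Origin: centre of the tip, z up to the handle. Shank 12 mm across, 40 mm from tip to collar; its last 3 mm taper to 10 mm across at the tip. Collar 28 mm across, from 40 to 45 mm; handle 22 mm across, from 45 to 85 mm. In the rack the tip is 5 mm above the bench; home, it is 32 mm above it.
- pin_collar (a point): On the pin's axis in the underside of its collar, 40 mm from the tip.
- spare_pin: Spare pin with a blue handle of the same size, in the other hole of the rack (shank 28 mm): leave it.
- rack: Fixed wooden block 60 x 140 mm, 45 mm high, origin under its centre, with two vertical holes 15 mm across, 38 mm either side of the centre along its y. Each pin hangs in one of them with its collar on the rack's top; which is in which varies, and so does the side of the bench where the rack stands.
- tape_roll: Cardboard ring 90 mm across, 25 mm high, lying in a grey tray (130 x 140 mm, 35 mm high): leave it. Origin: centre of its underside.
- ink_bottle: Blue bottle 64 mm across, 150 mm tall: leave it. Origin: centre of its underside.
- glue_jar: White jar with a red cap, 70 mm across, 90 mm tall: leave it. Origin: centre of its underside.

How it is judged:
By the outcome, as a careful person would: the job done as asked, in the order asked, and still so for the second after the job is handed in, with the robot touching nothing.
It also fails if it takes over 69 s, if anything falls off the work surface, if the arm or the gripper's body presses on something with over 40 N, if the wrist force passes 120 N, or if a joint passes its speed limit or range.

## Working session

There is one attempt and no reset: what is moved stays moved. The work goes in short steps, Python scripts to look and compute and a tool call to move; the robot and the scene stay as the last step left them, time stands still between calls to the robot, and variables do not carry over. Pictures are saved under pics/ and viewed, and the job is handed in when it is done.

Besides the shell and the picture viewer there is one more tool, called after "Emit:" as a command line: name --argument value ..., lists and objects as JSON in quotes. arm_command: Moves the arm, as the interface text tells. Its arguments: {"type":"object","properties":{"steps":{"type":"array","items":{"type":"array"}},"grip":{"type":"number"},"force":{"type":"number"}},"required":["steps"]}

```bash
ls; mkdir -p pics; python3 - <<'E'
from rig import r, vision
import cv2
s=r.sense(); print({k:(v if not hasattr(v,'tolist') else v.tolist()) for k,v in s.items()})
for n in ['scene','top','wrist']:
    cv2.imwrite(f'pics/{n}0.png',vision.camera(n)[:,:,::-1]); print(n,{k:getattr(v,'tolist',lambda:v)() for k,v in vision.get_calibration(n).items()})
E
```

```text
pics
{'t': 0.0, 'q': [1.2000072892574936, 0.27658887763071405, 1.5060798910710722, -6.933554799273409e-06, 1.3607054759585706, -0.12098819175010747], 'qd': [0.0005461042616479036, -0.001267810740377653, -0.0005049894147677507, 0.0009128408826375484, 0.0008808288101118508, 0.0009189705985055916], 'tau': [0.0005460017018776853, -40.45738935470581, -23.72360408306122, 0.07020169403403997, 0.034134312300011516, -0.0001361614795314381], 'eef_pos': [0.14194670947348967, 0.5566360554019458, 0.20462945413146388], 'tool_rot': [0.0004605236093194763, 0.7896862018253322, 0.6135103170434163, -0.000762526047089606], 'ft_force': [-1.303784752752, 0.07006738245923055, -0.06991761922011985], 'moment': [0.015054543850897347, -0.05214302901335881, 0.02993257445368738], 'grip_width': 0.09399289668899341}
scene {'K': [[487.75262986396103, 0.0, 323.0205262494074], [0.0, 487.75262986396103, 190.91243866080316], [0.0, 0.0, 1.0]], 'camera_from_world': [[-0.7232446216759406, 0.6903299355772418, -0.01902096902755072, 0.43998465024190664], [0.4489582398710331, 0.4490792273607894, -0.7725052403737731, -0.185016
[... 288 characters left out ...]
, -0.9999570639194261, -0.0059243466327047805, 0.0090788659414955], [-0.9940067545078041, -0.006436531329659419, -0.10912902023432788, 0.5935951779650303], [0.10908620241921296, 0.006666436985622693, -0.9940099391151336, 0.9491736255132049], [0.0, 0.0, 0.0, 1.0]]}
wrist {'K': [[283.78937074275393, 0.0, 317.08889171287063], [0.0, 283.78937074275393, 203.05872460431118], [0.0, 0.0, 1.0]], 'tool_from_camera': [[0.999998811521324, 0.0014364285418480515, 0.0005600258753593252, 0.0007300309817487305], [-0.0015319178709710757, 0.9666917052086186, 0.2559390558482388, -0.07549324822411792], [-0.0001737342036179828, -0.2559396095837756, 0.9666927568066954, -0.17954816781848548], [0.0, 0.0, 0.0, 1.0]]}
```

View pics/scene0.png

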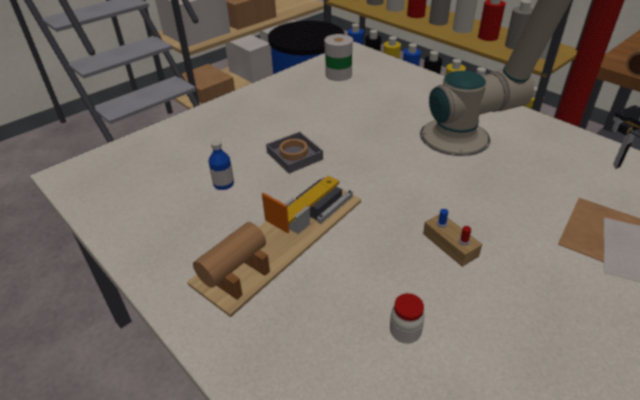

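View pics/top0.png

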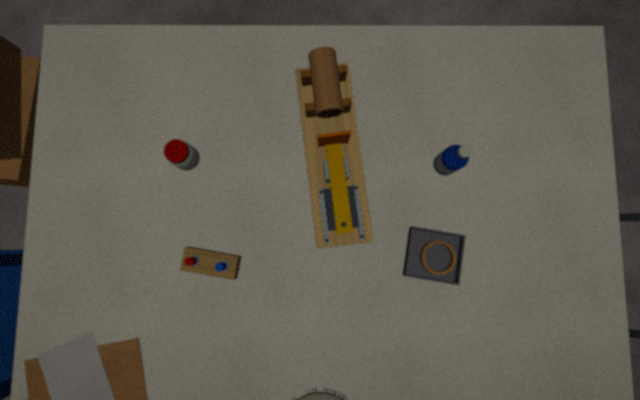

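View pics/wrist0.png

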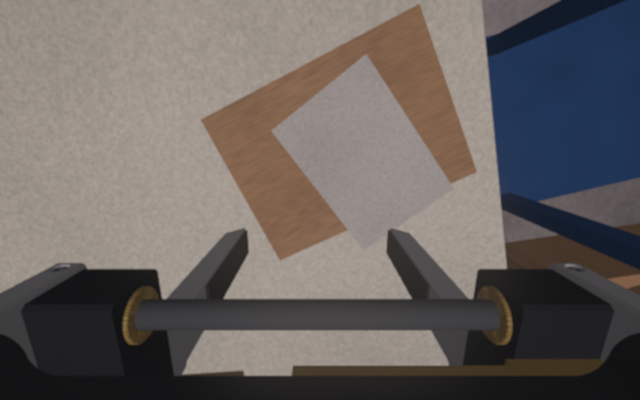

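```bash
python3 - <<'E'
import cv2,numpy as np
t=cv2.imread('pics/top0.png'); s=cv2.imread('pics/scene0.png')
cv2.imwrite('pics/c1.png',cv2.resize(t[235:290,170:250],None,fx=10,fy=10,interpolation=cv2.INTER_CUBIC))
cv2.imwrite('pics/c2.png',cv2.resize(t[125:255,290:390],None,fx=4.5,fy=4.5,interpolation=cv2.INTER_CUBIC))
cv2.imwrite('pics/c3.png',cv2.resize(s[170:250,250:370],None,fx=6.5,fy=6.5,interpolation=cv2.INTER_CUBIC))
cv2.imwrite('pics/c4.png',cv2.resize(s[195:265,415:495],None,fx=8,fy=8,interpolation=cv2.INTER_CUBIC))
E
```

```text
(no output)
```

View pics/c1.png

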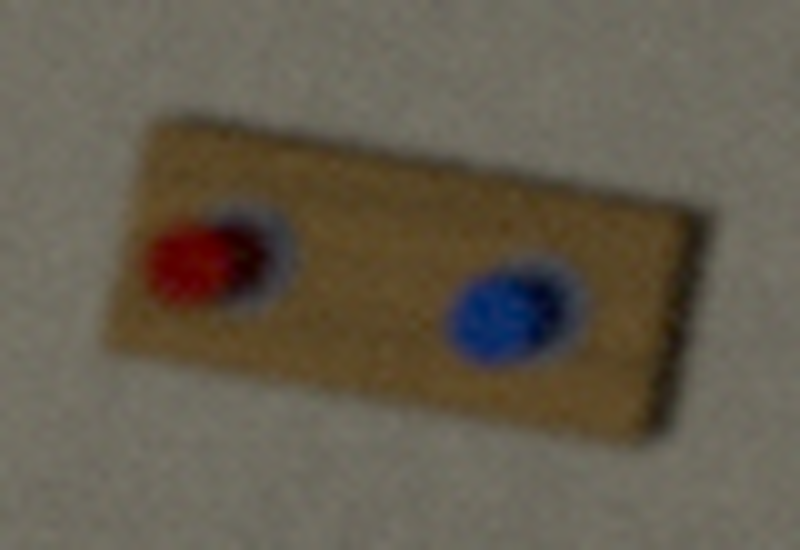

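View pics/c2.png

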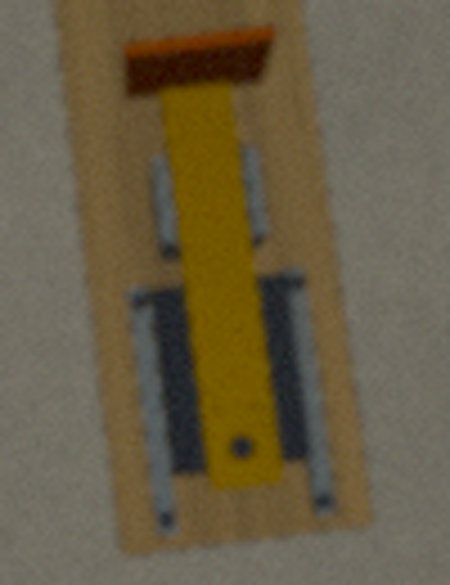

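View pics/c3.png

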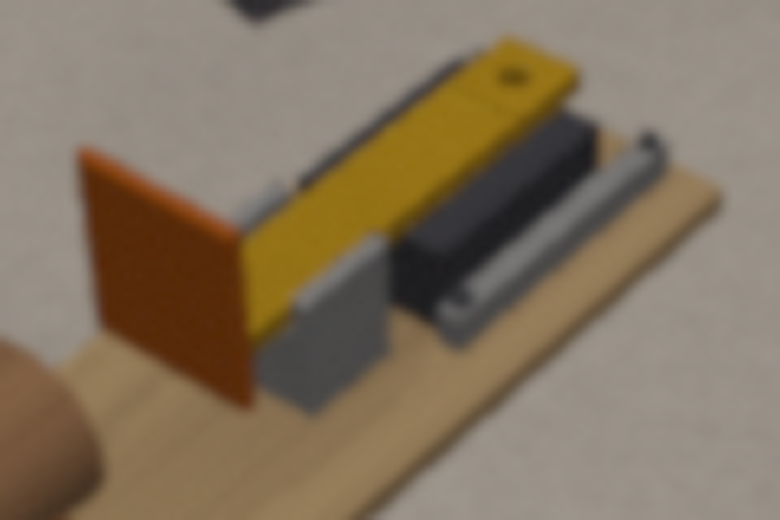

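View pics/c4.png

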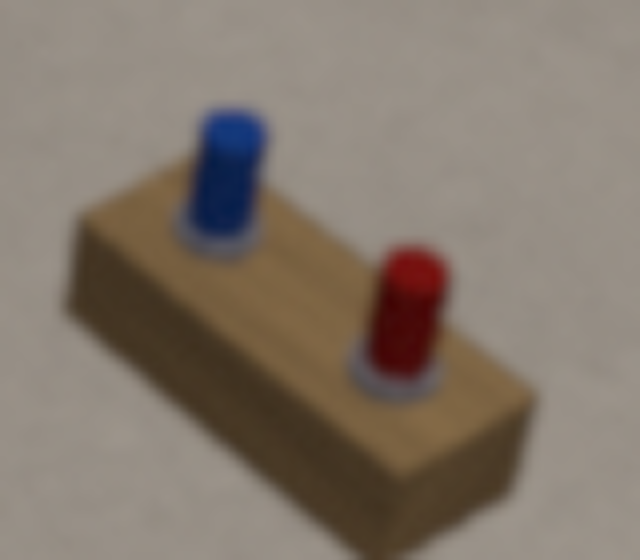

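```bash
cat > h.py <<'E'
import numpy as np
from rig import r, vision
def ray(cam,uv,s=None):
    c=vision.get_calibration(cam);K=np.array(c['K'])
    d=np.linalg.inv(K)@[uv[0],uv[1],1]
    if cam=='wrist':
        T=pose(s)@np.array(c['tool_from_camera'])
    else: T=np.linalg.inv(np.array(c['camera_from_world']))
    return T[:3,3],T[:3,:3]@d
def atz(cam,uv,z,s=None):
    o,d=ray(cam,uv,s); return o+d*(z-o[2])/d[2]
def pose(s):
    from scipy.spatial.transform import Rotation as R
    q=s['tool_rot'];T=np.eye(4);T[:3,:3]=R.from_quat([q[1],q[2],q[3],q[0]]).as_matrix();T[:3,3]=s['eef_pos'];return T
def delta(target,yaw_x,s=None):
    """target TCP pos; tool pointing down, tool x along world angle yaw_x; prints shift in tool units and turn"""
    from scipy.spatial.transform import Rotation as R
    s=s or r.sense();T=pose(s)
    best=None
    for k in (0,np.pi,-np.pi):
        a=yaw_x+k
        G=np.array([[np.cos(a),np.sin(a),0],[np.sin(a),-np.cos(a),0],[0,0,-1]])
        rv=R.from_matrix(T[:3,:3].T@G).as_rotvec()
        if best is None or np.linalg.norm(rv)<np.linalg.norm(best): best=rv
    sh=T[:3,:3].T@(np.array(target)-T[:3,3])/0.04
    return sh, np.degrees(best)/5
E
python3 - <<'E'
from h import *
for n,z,a,b in [('red',.09,(188.2,261.3),(466.5,228)),('blue',.09,(219.2,266.8),(443.9,210.8)),('hole',.072,(343.4,224),(328.6,181.3)),('plate',.15,(333.8,133),(274.5,198.9))]:
    A=atz('top',a,z);B=atz('scene',b,z);print(n,A.round(4),B.round(4))
c=[atz('top',p,.045) for p in [(170+15.5,235+12),(170+71,235+20.8),(170+65,235+43.8),(170+10.7,235+34.7)]]
print(np.round(c,4),np.mean(c,0))
E
```

```text
red [0.4386 0.3224 0.09  ] [0.4409 0.3232 0.09  ]
blue [0.426  0.2466 0.09  ] [0.428  0.2491 0.09  ]
hole [ 0.5326 -0.0556  0.072 ] [ 0.5324 -0.0553  0.072 ]
plate [ 0.7424 -0.028   0.15  ] [ 0.7396 -0.0267  0.15  ]
[[0.4724 0.3464 0.045 ]
 [0.4511 0.2036 0.045 ]
 [0.3933 0.2172 0.045 ]
 [0.415  0.356  0.045 ]] [0.43295394 0.2808165  0.045     ]
```

Emit:
arm_command --steps '[[[0,0,0],[0,0,1]],[[0,0,0],[0,0,1]],[[0,0,0],[0,0,1]],[[0,0,0],[0,0,1]],[[0,0,0],[0,0,1]],[[0,0,0],[0,0,1]],[[0,0,0],[0,0,1]],[[0,0,0],[0,0,1]],[[0,0,0],[0,0,1]],[[0,0,0],[0,0,1]]]' --grip 60

```text
t: 1.4
eef_pos: [0.1421, 0.5569, 0.2051]
tool_rot: [0.0, 0.975, 0.221, -0.0]
ft_force: [-0.1, 0.5, 0.4]
grip_width: 0.0725
```

Emit:
arm_command --steps '[[[0,0,0],[0,0,1]],[[0,0,0],[0,0,1]],[[0,0,0],[0,0,1]],[[0,0,0],[0,0,0.6]],[[0,0,0],[0,0,0]]]'

```text
t: 2.02
eef_pos: [0.1421, 0.557, 0.2052]
tool_rot: [0.0, 0.998, 0.067, -0.0]
ft_force: [0.5, -0.1, 0.7]
grip_width: 0.072
```

```bash
python3 - <<'E'
from h import *
s=r.sense();print(s['t'],s['eef_pos'],s['grip_width'],s['q'])
print(delta([.4397,.3228,.16],0.134))
print(delta([.4397,.3228,.054],0.134))
E
```

```text
2.025 [0.14208285 0.55697898 0.20518911] 0.07203038869145095 [ 1.20001011e+00  2.76127175e-01  1.50533658e+00 -1.80454249e-05
  1.36070314e+00  1.06516011e+00]
(array([6.58606693, 6.80107544, 1.13147275]), array([0.00585615, 0.00300787, 0.00978346]))
(array([6.58676309, 6.79972146, 3.78147231]), array([0.00585615, 0.00300787, 0.00978346]))
```

Emit:
arm_command --steps '[[[0.8,0.8,0],[0,0,0]],[[0.8,0.8,0],[0,0,0]],[[0.8,0.8,0],[0,0,0]],[[0.8,0.8,0],[0,0,0]],[[0.8,0.9,0],[0,0,0]],[[0.8,0.9,0.2],[0,0,0]],[[0.8,0.9,0.3],[0,0,0]],[[0.7,0.6,0.4],[0,0,0]],[[0.29,0.3,0.23],[0,0,0]],[[0,0,0],[0,0,0]]]'

```text
t: 3.28
eef_pos: [0.4395, 0.3224, 0.1595]
tool_rot: [0.0, 0.998, 0.066, -0.001]
ft_force: [-0.5, 0.0, 0.7]
grip_width: 0.072
```

```bash
python3 - <<'E'
from h import *
import cv2
s=r.sense();print(s['t'],s['eef_pos'],delta([.4397,.3228,.054],0.134))
im=vision.camera('wrist')[:,:,::-1];cv2.imwrite('pics/w1.png',im)
E
```

```text
3.275 [0.43947974 0.32240514 0.15945208] (array([ 0.01260238, -0.00964678,  2.63627835]), array([ 0.00256109,  0.02536937, -0.01219975]))
```

View pics/w1.png

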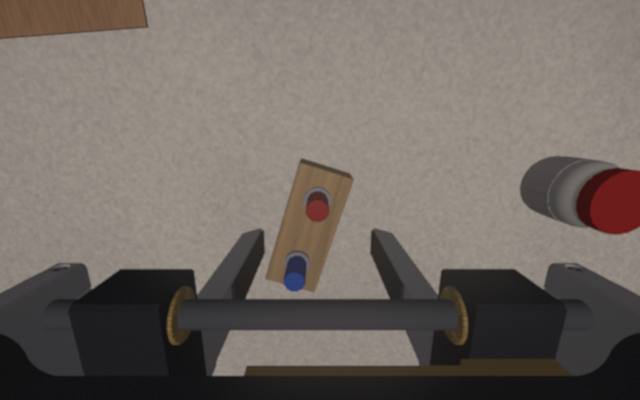

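```bash
python3 - <<'E'
from h import *
s=r.sense()
print(atz('wrist',(318,214),.09,s),atz('wrist',(294.5,282),.09,s))
E
```

```text
[0.43911419 0.32212397 0.09      ] [0.42573698 0.24993646 0.09      ]
```

Emit:
arm_command --steps '[[[0,0,0.6],[0,0,0]],[[0,0,0.6],[0,0,0]],[[0,0,0.6],[0,0,0]],[[0,0,0.5],[0,0,0]],[[0,0,0.32],[0,0,0]],[[0,0,0],[0,0,0]]]'

```text
t: 4.08
eef_pos: [0.4388, 0.3234, 0.0552]
tool_rot: [0.0, 0.998, 0.068, -0.001]
ft_force: [-0.3, -0.4, 0.7]
grip_width: 0.0718
```

Emit:
arm_command --steps '[[[0,0,0],[0,0,0]],[[0,0,0],[0,0,0]],[[0,0,0],[0,0,0]],[[0,0,0],[0,0,0]],[[0,0,0],[0,0,0]],[[0,0,0],[0,0,0]],[[0,0,0],[0,0,0]]]' --grip 255 --force 35

```text
t: 4.95
eef_pos: [0.4397, 0.3229, 0.0555]
tool_rot: [0.0, 0.998, 0.067, -0.0]
ft_force: [0.3, -1.0, 1.6]
grip_width: 0.0216
```

Emit:
arm_command --steps '[[[0,0,-0.3],[0,0,0]],[[0,0,-0.6],[0,0,0]],[[0,0,-0.8],[0,0,0]],[[0,0,-0.6],[0,0,0]],[[0,0,-0.3],[0,0,0]],[[0,0,0],[0,0,0]],[[0,0,0],[0,0,0]]]'

```text
t: 5.82
eef_pos: [0.4391, 0.3225, 0.1585]
tool_rot: [0.0, 0.998, 0.067, -0.001]
ft_force: [0.2, 0.8, -1.4]
grip_width: 0.0213
```

```bash
python3 - <<'E'
from h import *
import cv2
s=r.sense();print(s['t'],s['eef_pos'],s['ft_force'],s['grip_width'],delta([.5325,-.0555,.16],0.134))
for n in ['wrist','scene','top']:
  im=vision.camera(n)[:,:,::-1];cv2.imwrite(f'pics/{n}2.png',im)
E
```

```text
5.825 [0.43910123 0.32249983 0.15848207] [ 0.15319627  0.75761709 -1.42459717] 0.021313405636663497 (array([ 1.04969682,  9.67744688, -0.03316031]), array([0.00796324, 0.02112764, 0.00208594]))
```

View pics/wrist2.png

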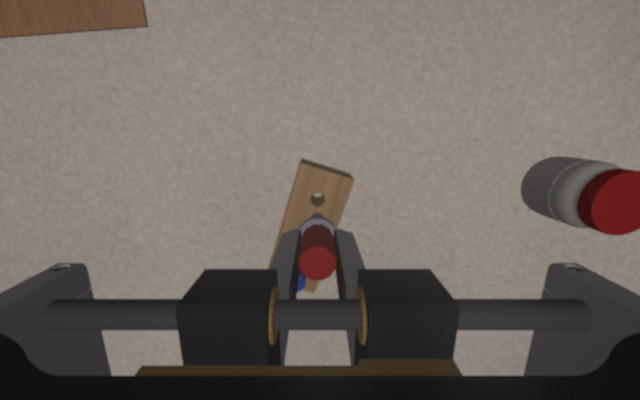

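View pics/scene2.png

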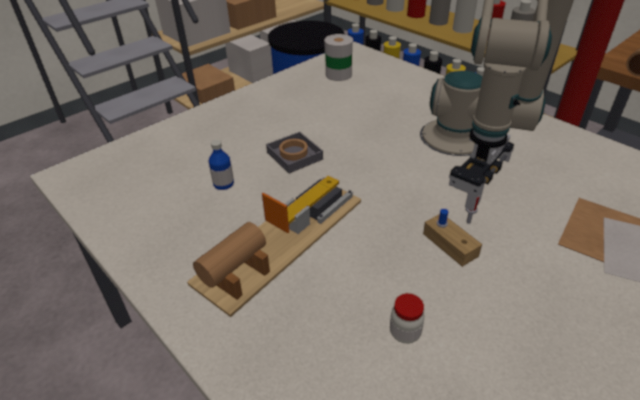

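```bash
python3 - <<'E'
import cv2
t=cv2.imread('pics/wrist2.png')
cv2.imwrite('pics/c5.png',cv2.resize(t[185:295,270:370],None,fx=5.5,fy=5.5,interpolation=cv2.INTER_CUBIC))
from h import *
c=vision.get_calibration('wrist');M=np.linalg.inv(np.array(c['tool_from_camera']));K=np.array(c['K'])
for n,z in [('tip',.050),('colB',.01),('colT',.005),('top',-.035)]:
    p=K@(M@[0,0,z,1])[:3];print(n,p[:2]/p[2], ((p[:2]/p[2])-[270,185])*5.5, 'px/mm',K[0,0]/p[2]/1000)
E
```

```text
tip [318.08627107 219.68433846] [264.47449089 190.76386153] px/mm 1.1769984263862225
colB [318.35622131 237.15481172] [265.95921722 286.85146448] px/mm 1.4018846771706324
colT [318.39739582 239.81951842] [266.18567703 301.50735129] px/mm 1.4361857455173266
top [318.81698252 266.97407124] [268.49340383 450.85739183] px/mm 1.7857289710448667
```

View pics/c5.png

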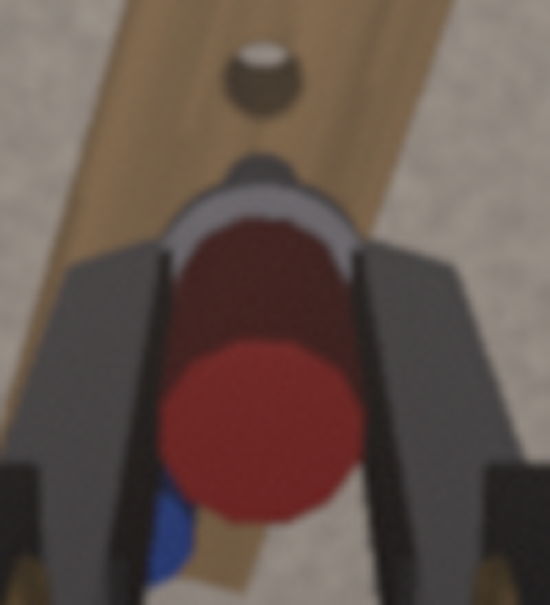

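Emit:
arm_command --steps '[[[0,0.4,0],[0,0,0]],[[0.1,0.9,0],[0,0,0]],[[0.1,1,0],[0,0,0]],[[0.1,1,0],[0,0,0]],[[0.15,1,0],[0,0,0]],[[0.15,1,0],[0,0,0]],[[0.15,1,0],[0,0,0]],[[0.1,1,0],[0,0,0]],[[0.1,1,0],[0,0,0]],[[0.1,0.8,0],[0,0,0]]]'

```text
t: 7.22
eef_pos: [0.5296, -0.0347, 0.1592]
tool_rot: [0.0, 0.998, 0.066, -0.0]
ft_force: [-0.2, -0.1, -1.3]
grip_width: 0.0212
```

Emit:
arm_command --steps '[[[0,0.4,0],[0,0,0]],[[0,0.18,0.2],[0,0,0]],[[0,0,0.15],[0,0,0]],[[0,0,0],[0,0,0]],[[0,0,0],[0,0,0]]]'

```text
t: 7.85
eef_pos: [0.533, -0.0544, 0.1454]
tool_rot: [-0.0, 0.998, 0.068, -0.0]
ft_force: [0.5, 0.6, -0.9]
grip_width: 0.0211
```

```bash
python3 - <<'E'
from h import *
import cv2
s=r.sense();print(s['t'],s['eef_pos'],s['ft_force'],s['grip_width'],delta([.5325,-.0555,.137],0.134))
for n in ['wrist','scene','top']:
  im=vision.camera(n)[:,:,::-1];cv2.imwrite(f'pics/{n}3.png',im)
t=cv2.imread('pics/wrist3.png')
cv2.imwrite('pics/c6.png',cv2.resize(t[165:295,240:400],None,fx=4.5,fy=4.5,interpolation=cv2.INTER_CUBIC))
t=cv2.imread('pics/scene3.png')
cv2.imwrite('pics/c7.png',cv2.resize(t[130:230,280:400],None,fx=5,fy=5,interpolation=cv2.INTER_CUBIC))
E
```

```text
7.85 [ 0.53304921 -0.05435098  0.14543126] [ 0.51862928  0.63803041 -0.88638709] 0.02112518404464533 (array([-0.01746402,  0.0266806 ,  0.21077396]), array([-0.00386011,  0.00095151,  0.0157704 ]))
```

View pics/c6.png

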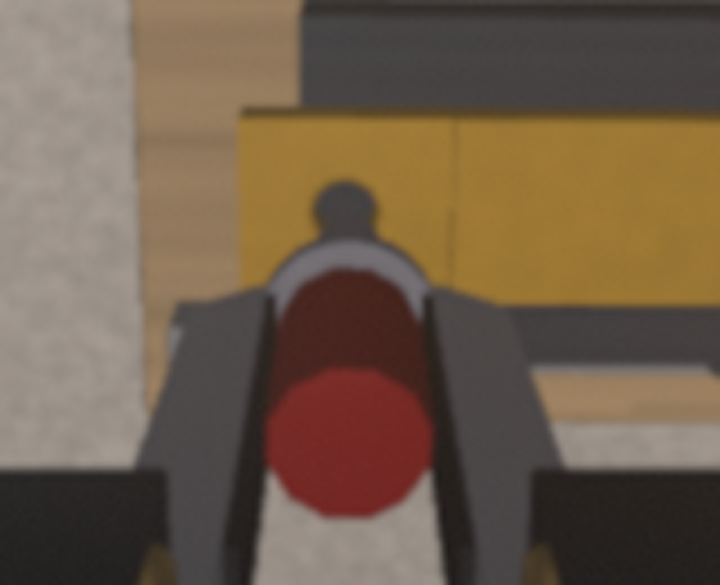

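View pics/c7.png

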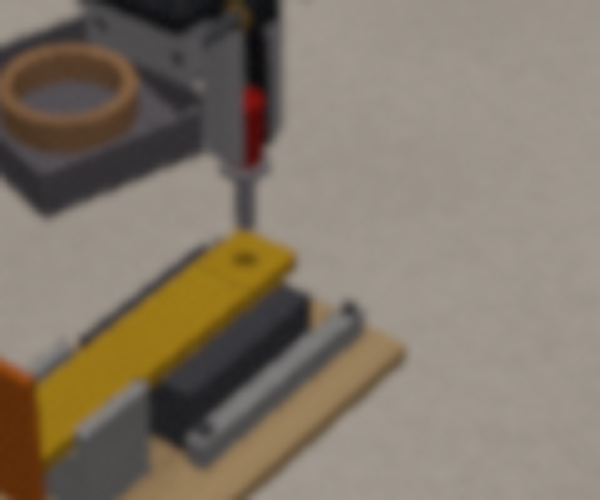

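```bash
python3 - <<'E'
from h import *
s=r.sense();T=pose(s)
Ti=np.linalg.inv(T)
for uv in [(316.3,211.5),(316.6,211.9)]:
    h=atz('wrist',uv,.072,s);print('hole',h,'in tool mm',(Ti@[*h,1])[:3]*1000)
# pin tip as seen
c=vision.get_calibration('wrist');C=np.array(c['tool_from_camera']);K=np.array(c['K'])
def tl(uv,z):
    o=C[:3,3];d=C[:3,:3]@np.linalg.inv(K)@[uv[0],uv[1],1];return (o+d*(z-o[2])/d[2])*1000
print('tip', tl((317.3,218.2),.050))
# tip edge in image now is row 165+181/4.5? (hole hides). collar edge:
print('collar far edge c6', tl((317,165+240/4.5-.4),.010), 'c5',tl((317.3,185+182/5.5-.4),.010))
print('handle top c6', tl((240+348/4.5-.4,165+442/4.5-.4),-.035))
print('collar sides')
E
```

```text
hole [ 0.53184377 -0.05470355  0.072     ] in tool mm [-1.54634149 -0.23111    73.73020574]
hole [ 0.5321729  -0.05505017  0.072     ] in tool mm [-1.26683695  0.15663931 73.73039131]
tip [-0.66858506 -1.32330068 50.        ]
collar far edge c6 [ -0.98655892 -14.37827838  10.        ] c5 [ -0.77674134 -14.55652289  10.        ]
handle top c6 [ -1.05654559  -2.54550181 -35.        ]
collar sides
```

Emit:
arm_command --steps '[[[-0.015,0.02,0.2],[0,0,0]],[[0,0,0.2],[0,0,0]],[[0,0,0.1],[0,0,0]],[[0,0,0.05],[0,0,0]],[[0,0,0],[0,0,0]],[[0,0,0],[0,0,0]]]'

```text
t: 8.75
eef_pos: [0.5329, -0.0562, 0.1236]
tool_rot: [0.0, 0.998, 0.067, 0.0]
ft_force: [-0.2, 0.3, -1.6]
grip_width: 0.0215
```

```bash
python3 - <<'E'
from h import *
import cv2
s=r.sense();print(s['t'],s['eef_pos'],s['ft_force'],s['grip_width'])
for n in ['wrist','scene']:
  im=vision.camera(n)[:,:,::-1];cv2.imwrite(f'pics/{n}4.png',im)
a=cv2.resize(cv2.imread('pics/wrist4.png')[165:265,270:370],None,fx=4,fy=4,interpolation=cv2.INTER_CUBIC)
b=cv2.resize(cv2.imread('pics/scene4.png')[150:210,300:360],(400,400),interpolation=cv2.INTER_CUBIC)
cv2.imwrite('pics/c8.png',np.hstack([a,b]))
E
```

```text
8.75 [ 0.53292916 -0.05615202  0.12364699] [-0.22214644  0.30116736 -1.58164595] 0.021490252852662452
```

View pics/c8.png

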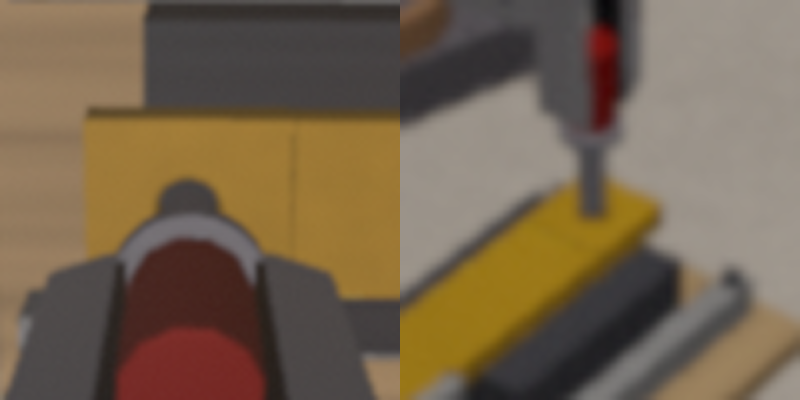

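Emit:
arm_command --steps '[[[0,0,0.025],[0,0,0]],[[0,0,0.025],[0,0,0]],[[0,0,0.025],[0,0,0]],[[0,0,0.025],[0,0,0]],[[0,0,0],[0,0,0]],[[0,0,0],[0,0,0]]]'

```text
t: 9.6
eef_pos: [0.5327, -0.0561, 0.1194]
tool_rot: [-0.0, 0.998, 0.067, 0.0]
ft_force: [-0.5, -0.1, -0.5]
grip_width: 0.0215
```

Emit:
arm_command --steps '[[[0,0,0.025],[0,0,0]],[[0,0,0.025],[0,0,0]],[[0,0,0.025],[0,0,0]],[[0,0,0.025],[0,0,0]],[[0,0,0],[0,0,0]],[[0,0,0],[0,0,0]]]'

```text
t: 10.35
eef_pos: [0.5328, -0.0561, 0.1155]
tool_rot: [-0.0, 0.998, 0.067, 0.0]
ft_force: [0.2, 0.3, -1.5]
grip_width: 0.0214
```

```bash
python3 - <<'E'
from h import *
import cv2
s=r.sense();print(s['t'],s['eef_pos'],s['ft_force'],s['moment'])
for n in ['wrist','scene']:
  im=vision.camera(n)[:,:,::-1];cv2.imwrite(f'pics/{n}5.png',im)
a=cv2.resize(cv2.imread('pics/wrist5.png')[165:265,270:370],None,fx=4,fy=4,interpolation=cv2.INTER_CUBIC)
b=cv2.resize(cv2.imread('pics/scene5.png')[150:210,300:360],(400,400),interpolation=cv2.INTER_CUBIC)
cv2.imwrite('pics/c9.png',np.hstack([a,b]))
E
```

```text
10.35 [ 0.53276961 -0.05608738  0.11547193] [ 0.18068709  0.29349052 -1.52099442] [-0.06646959  0.06582869 -0.03059598]
```

View pics/c9.png

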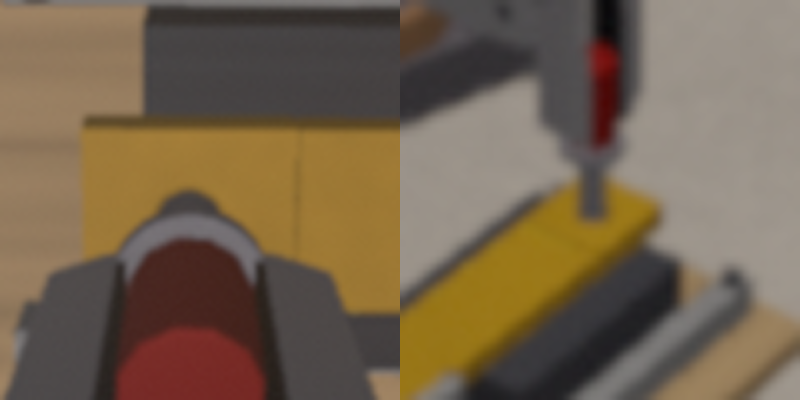

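Emit:
arm_command --steps '[[[0,0,0.025],[0,0,0]],[[0,0,0.025],[0,0,0]],[[0,0,0.025],[0,0,0]],[[0,0,0.025],[0,0,0]],[[0,0,0],[0,0,0]],[[0,0,0],[0,0,0]]]'

```text
t: 11.2
eef_pos: [0.5327, -0.0561, 0.1115]
tool_rot: [-0.0, 0.998, 0.067, 0.0]
ft_force: [0.5, 0.9, -1.0]
grip_width: 0.0216
```

Emit:
arm_command --steps '[[[0,0,0.02],[0,0,0]],[[0,0,0.02],[0,0,0]],[[0,0,0],[0,0,0]],[[0,0,0],[0,0,0]]]'

```text
t: 11.7
eef_pos: [0.5327, -0.0561, 0.1099]
tool_rot: [-0.0, 0.998, 0.067, 0.0]
ft_force: [-0.2, -0.2, -1.6]
grip_width: 0.0213
```

Emit:
arm_command --steps '[[[0,0,0.012],[0,0,0]],[[0,0,0.012],[0,0,0]],[[0,0,0],[0,0,0]],[[0,0,0],[0,0,0]]]'

```text
t: 12.2
eef_pos: [0.5328, -0.0561, 0.1094]
tool_rot: [0.0, 0.998, 0.067, 0.0]
ft_force: [-1.1, -0.2, 5.5]
grip_width: 0.0214
```

Emit:
arm_command --steps '[[[0.03,0,0],[0,0,0]],[[0.05,0,0],[0,0,0]],[[0.05,0,0],[0,0,0]],[[0.05,0,0],[0,0,0]],[[0.05,0,0],[0,0,0]],[[0,0,0],[0,0,0]]]'

```text
t: 12.95
eef_pos: [0.535, -0.0556, 0.1093]
tool_rot: [0.0, 0.998, 0.068, -0.007]
ft_force: [-12.7, -2.7, 14.8]
grip_width: 0.0216
```

Emit:
arm_command --steps '[[[0,0,-0.015],[0,0,0]],[[0,0,0],[0,0,0]],[[0,0,0],[0,0,0]]]'

```text
t: 13.32
eef_pos: [0.535, -0.0556, 0.1094]
tool_rot: [0.0, 0.998, 0.068, -0.007]
ft_force: [-11.3, -2.4, 13.3]
grip_width: 0.0208
```

Emit:
arm_command --steps '[[[0,0,-0.02],[0,0,0]],[[0,0,0],[0,0,0]],[[0,0,-0.01],[0,0,0]],[[0,0,0],[0,0,0]]]'

```text
t: 13.82
eef_pos: [0.5373, -0.0552, 0.1095]
tool_rot: [0.0, 0.998, 0.067, -0.005]
ft_force: [-6.5, -1.7, 2.8]
grip_width: 0.0212
```

```bash
python3 - <<'E'
from h import *
import cv2
s=r.sense();print(s['t'],s['eef_pos'],s['ft_force'],s['moment'],s['tool_rot'],pose(s)[:3,2])
for n in ['wrist','scene']:
  im=vision.camera(n)[:,:,::-1];cv2.imwrite(f'pics/{n}6.png',im)
a=cv2.resize(cv2.imread('pics/wrist6.png')[165:265,270:370],None,fx=4,fy=4,interpolation=cv2.INTER_CUBIC)
b=cv2.resize(cv2.imread('pics/scene6.png')[150:210,300:360],(400,400),interpolation=cv2.INTER_CUBIC)
cv2.imwrite('pics/c10.png',np.hstack([a,b]))
E
```

```text
13.825 [ 0.537345   -0.05524628  0.10946965] [-6.51596498 -1.69106818  2.75790922] [-0.54805485  1.60012795  0.02645218] [ 1.81128071e-05  9.97711430e-01  6.74524065e-02 -4.69829686e-03] [-9.37264545e-03 -6.69965568e-04 -9.99955851e-01]
```

View pics/c10.png

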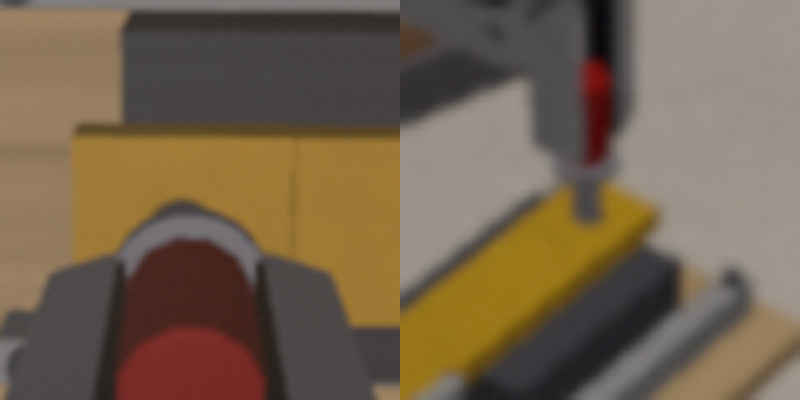

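Emit:
arm_command --steps '[[[0.025,0,0],[0,0,0]],[[0.025,0,0],[0,0,0]],[[0.025,0,0],[0,0,0]],[[0.025,0,0],[0,0,0]],[[0.025,0,0],[0,0,0]],[[0.025,0,0],[0,0,0]]]'

```text
t: 14.68
eef_pos: [0.543, -0.0545, 0.1095]
tool_rot: [0.0, 0.998, 0.067, -0.005]
ft_force: [-6.2, -2.0, 3.3]
grip_width: 0.0214
```

Emit:
arm_command --steps '[[[0.025,0,0],[0,0,0]],[[0.025,0,0],[0,0,0]],[[0.025,0,0],[0,0,0]],[[0.025,0,0],[0,0,0]]]'

```text
t: 15.18
eef_pos: [0.547, -0.054, 0.1095]
tool_rot: [0.0, 0.998, 0.067, -0.005]
ft_force: [-6.1, -2.2, 3.9]
grip_width: 0.0215
```

Emit:
arm_command --steps '[[[0.025,0,0],[0,0,0]],[[0.025,0,0],[0,0,0]],[[0.025,0,0],[0,0,0]]]'

```text
t: 15.55
eef_pos: [0.55, -0.0536, 0.1094]
tool_rot: [0.0, 0.998, 0.067, -0.005]
ft_force: [-6.8, -2.1, 3.8]
grip_width: 0.0214
```

Emit:
arm_command --steps '[[[0.025,0,0],[0,0,0]],[[0.025,0,0],[0,0,0]],[[0.025,0,0],[0,0,0]]]'

```text
t: 15.92
eef_pos: [0.5529, -0.0532, 0.1095]
tool_rot: [0.0, 0.998, 0.067, -0.005]
ft_force: [-6.0, -1.7, 3.0]
grip_width: 0.0214
```

Emit:
arm_command --steps '[[[0.025,0,0],[0,0,0]],[[0.025,0,0],[0,0,0]],[[0.025,0,0],[0,0,0]]]'

```text
t: 16.3
eef_pos: [0.5559, -0.0528, 0.1095]
tool_rot: [0.0, 0.998, 0.067, -0.005]
ft_force: [-7.3, -1.3, 4.1]
grip_width: 0.0213
```

Emit:
arm_command --steps '[[[0.025,0,0],[0,0,0]],[[0.025,0,0],[0,0,0]]]'

```text
t: 16.55
eef_pos: [0.5579, -0.0526, 0.1095]
tool_rot: [0.0, 0.998, 0.067, -0.005]
ft_force: [-6.9, -1.3, 2.9]
grip_width: 0.0215
```

Emit:
arm_command --steps '[[[0.025,0,0],[0,0,0]],[[0.025,0,0],[0,0,0]]]'

```text
t: 16.8
eef_pos: [0.5599, -0.0523, 0.1095]
tool_rot: [0.0, 0.998, 0.067, -0.005]
ft_force: [-6.6, -2.2, 3.2]
grip_width: 0.0216
```

Emit:
arm_command --steps '[[[0.025,0,0],[0,0,0]],[[0.025,0,0],[0,0,0]]]'

```text
t: 17.05
eef_pos: [0.5618, -0.0521, 0.1095]
tool_rot: [0.0, 0.998, 0.067, -0.005]
ft_force: [-6.8, -2.1, 3.6]
grip_width: 0.0213
```

Emit:
arm_command --steps '[[[0.025,0,0],[0,0,0]],[[0.025,0,0],[0,0,0]]]'

```text
t: 17.3
eef_pos: [0.5638, -0.0518, 0.1095]
tool_rot: [0.0, 0.998, 0.067, -0.005]
ft_force: [-6.2, -1.8, 3.3]
grip_width: 0.0212
```

Emit:
arm_command --steps '[[[0.025,0,0],[0,0,0]],[[0.025,0,0],[0,0,0]]]'

```text
t: 17.55
eef_pos: [0.5658, -0.0516, 0.1095]
tool_rot: [0.0, 0.998, 0.067, -0.005]
ft_force: [-6.6, -1.8, 3.1]
grip_width: 0.0212
```

Emit:
arm_command --steps '[[[0.025,0,0],[0,0,0]],[[0.025,0,0],[0,0,0]]]'

```text
t: 17.8
eef_pos: [0.5678, -0.0513, 0.1095]
tool_rot: [0.0, 0.998, 0.067, -0.005]
ft_force: [-6.6, -2.2, 3.3]
grip_width: 0.0213
```

Emit:
arm_command --steps '[[[0.025,0,0],[0,0,0]],[[0.025,0,0],[0,0,0]]]'

```text
t: 18.05
eef_pos: [0.5698, -0.051, 0.1095]
tool_rot: [0.0, 0.998, 0.067, -0.005]
ft_force: [-6.6, -2.0, 3.8]
grip_width: 0.0215
```

Emit:
arm_command --steps '[[[0.025,0,0],[0,0,0]],[[0.025,0,0],[0,0,0]]]'

```text
t: 18.3
eef_pos: [0.5718, -0.0508, 0.1095]
tool_rot: [0.0, 0.998, 0.067, -0.005]
ft_force: [-6.8, -3.1, 4.3]
grip_width: 0.0212
```

Emit:
arm_command --steps '[[[0.025,0,0],[0,0,0]],[[0.025,0,0],[0,0,0]]]'

```text
t: 18.55
eef_pos: [0.5737, -0.0505, 0.1095]
tool_rot: [0.0, 0.998, 0.067, -0.005]
ft_force: [-6.4, -2.4, 3.0]
grip_width: 0.0218
```

Emit:
arm_command --steps '[[[0.025,0,0],[0,0,0]],[[0.025,0,0],[0,0,0]]]'

```text
t: 18.8
eef_pos: [0.5758, -0.0503, 0.1095]
tool_rot: [0.0, 0.998, 0.067, -0.005]
ft_force: [-6.3, -1.7, 2.9]
grip_width: 0.0213
```

Emit:
arm_command --steps '[[[0.025,0,0],[0,0,0]],[[0.025,0,0],[0,0,0]]]'

```text
t: 19.05
eef_pos: [0.578, -0.05, 0.1095]
tool_rot: [0.0, 0.998, 0.067, -0.005]
ft_force: [-6.4, -1.2, 2.2]
grip_width: 0.0218
```

Emit:
arm_command --steps '[[[0.025,0,0],[0,0,0]],[[0.025,0,0],[0,0,0]]]'

```text
t: 19.3
eef_pos: [0.5805, -0.0497, 0.1094]
tool_rot: [0.0, 0.998, 0.067, -0.004]
ft_force: [-6.3, -2.8, 2.0]
grip_width: 0.0216
```

Emit:
arm_command --steps '[[[0.025,0,0],[0,0,0]],[[0.025,0,0],[0,0,0]]]'

```text
t: 19.55
eef_pos: [0.583, -0.0493, 0.1094]
tool_rot: [0.0, 0.998, 0.067, -0.004]
ft_force: [-4.5, -1.9, 0.3]
grip_width: 0.021
```

Emit:
arm_command --steps '[[[0.025,0,0],[0,0,0]],[[0.025,0,0],[0,0,0]]]'

```text
t: 19.8
eef_pos: [0.5877, -0.0486, 0.1097]
tool_rot: [-0.0, 0.998, 0.067, -0.001]
ft_force: [-3.9, -0.6, -3.6]
grip_width: 0.0216
```

Emit:
arm_command --steps '[[[0,0,0.012],[0,0,0]],[[0,0,0.012],[0,0,0]],[[0,0,0.012],[0,0,0]],[[0,0,0],[0,0,0]]]'

```text
t: 20.3
eef_pos: [0.5888, -0.0485, 0.1097]
tool_rot: [0.0, 0.998, 0.067, 0.001]
ft_force: [-1.8, -0.6, 0.3]
grip_width: 0.0213
```

Emit:
arm_command --steps '[[[0,0,0.012],[0,0,0]],[[0,0,0.012],[0,0,0]],[[0,0,0],[0,0,0]]]'

```text
t: 20.68
eef_pos: [0.5887, -0.0485, 0.1084]
tool_rot: [-0.0, 0.998, 0.067, 0.0]
ft_force: [-2.8, 0.4, 1.2]
grip_width: 0.0215
```

Emit:
arm_command --steps '[[[0,0,0.012],[0,0,0]],[[0,0,0.012],[0,0,0]],[[0,0,0.012],[0,0,0]],[[0,0,0],[0,0,0]]]'

```text
t: 21.18
eef_pos: [0.5886, -0.0485, 0.1068]
tool_rot: [-0.0, 0.998, 0.067, 0.0]
ft_force: [-2.0, -0.3, 0.1]
grip_width: 0.0213
```

Emit:
arm_command --steps '[[[0,0,0.015],[0,0,0]],[[0,0,0.015],[0,0,0]],[[0,0,0.015],[0,0,0]],[[0,0,0],[0,0,0]]]'

```text
t: 21.68
eef_pos: [0.5885, -0.0485, 0.105]
tool_rot: [-0.0, 0.998, 0.067, 0.0]
ft_force: [0.2, -0.2, -0.4]
grip_width: 0.0214
```

Emit:
arm_command --steps '[[[0,0,0.025],[0,0,0]],[[0,0,0.025],[0,0,0]],[[0,0,0.025],[0,0,0]],[[0,0,0.025],[0,0,0]],[[0,0,0],[0,0,0]]]'

```text
t: 22.3
eef_pos: [0.5885, -0.0485, 0.1009]
tool_rot: [-0.0, 0.998, 0.067, 0.0]
ft_force: [-0.2, -0.6, -2.4]
grip_width: 0.0219
```

```bash
python3 - <<'E'
from h import *
import cv2
s=r.sense();print(s['t'],s['eef_pos'],s['ft_force'],s['moment'])
for n in ['wrist','scene']:
  im=vision.camera(n)[:,:,::-1];cv2.imwrite(f'pics/{n}7.png',im)
a=cv2.resize(cv2.imread('pics/wrist7.png')[165:265,270:370],None,fx=4,fy=4,interpolation=cv2.INTER_CUBIC)
b=cv2.resize(cv2.imread('pics/scene7.png')[150:210,285:345],(400,400),interpolation=cv2.INTER_CUBIC)
cv2.imwrite('pics/c11.png',np.hstack([a,b]))
E
```

```text
22.3 [ 0.58847003 -0.04850942  0.1008906 ] [-0.1725025  -0.56948277 -2.3665104 ] [-0.15938023  0.24338961  0.00751396]
```

View pics/c11.png

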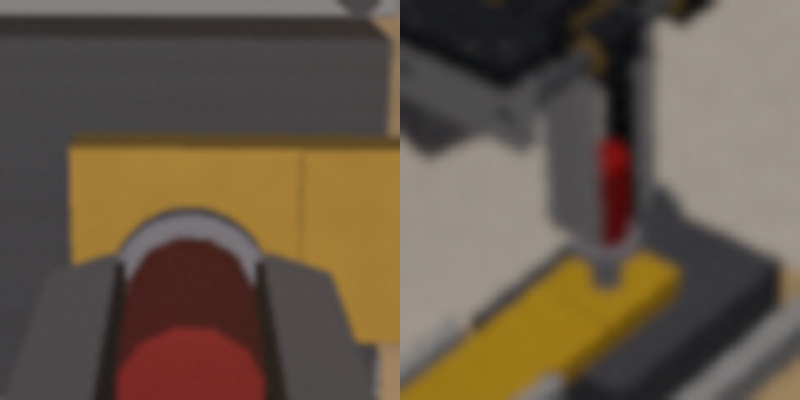

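Emit:
arm_command --steps '[[[0,0,0.04],[0,0,0]],[[0,0,0.04],[0,0,0]],[[0,0,0.04],[0,0,0]],[[0,0,0.04],[0,0,0]],[[0,0,0.04],[0,0,0]],[[0,0,0],[0,0,0]]]'

```text
t: 23.15
eef_pos: [0.5884, -0.0485, 0.0928]
tool_rot: [-0.0, 0.998, 0.067, -0.0]
ft_force: [-0.1, -0.3, -1.6]
grip_width: 0.0215
```

Emit:
arm_command --steps '[[[0,0,0.03],[0,0,0]],[[0,0,0.03],[0,0,0]],[[0,0,0.03],[0,0,0]],[[0,0,0.03],[0,0,0]],[[0,0,0],[0,0,0]],[[0,0,0],[0,0,0]]]'

```text
t: 23.9
eef_pos: [0.5884, -0.0485, 0.0882]
tool_rot: [-0.0, 0.998, 0.067, 0.0]
ft_force: [-0.4, 0.4, -2.6]
grip_width: 0.0214
```

Free so far; about 6 mm left, slower.

Emit:
arm_command --steps '[[[0,0,0.025],[0,0,0]],[[0,0,0.025],[0,0,0]],[[0,0,0.025],[0,0,0]],[[0,0,0.025],[0,0,0]],[[0,0,0],[0,0,0]],[[0,0,0],[0,0,0]]]'

```text
t: 24.65
eef_pos: [0.5884, -0.0485, 0.0841]
tool_rot: [-0.0, 0.998, 0.067, -0.0]
ft_force: [-1.0, -0.7, -2.1]
grip_width: 0.0217
```

Emit:
arm_command --steps '[[[0,0,0.015],[0,0,0]],[[0,0,0.015],[0,0,0]],[[0,0,0],[0,0,0]],[[0,0,0],[0,0,0]]]'

```text
t: 25.15
eef_pos: [0.5884, -0.0486, 0.083]
tool_rot: [-0.0, 0.998, 0.067, 0.0]
ft_force: [-0.5, -0.3, -0.5]
grip_width: 0.0215
```

Emit:
arm_command --steps '[[[0,0,0.012],[0,0,0]],[[0,0,0.012],[0,0,0]],[[0,0,0],[0,0,0]],[[0,0,0],[0,0,0]]]'

```text
t: 25.65
eef_pos: [0.5885, -0.0486, 0.0825]
tool_rot: [0.0, 0.998, 0.067, 0.0]
ft_force: [-1.9, 0.2, 3.3]
grip_width: 0.0214
```

Emit:
arm_command --steps '[[[0,0,0.01],[0,0,0]],[[0,0,0],[0,0,0]],[[0,0,0],[0,0,0]]]'

```text
t: 26.02
eef_pos: [0.5884, -0.0486, 0.0825]
tool_rot: [0.0, 0.998, 0.067, 0.0]
ft_force: [-2.9, 0.7, 6.5]
grip_width: 0.0212
```

```bash
python3 - <<'E'
from h import *
import cv2
s=r.sense();print(s['t'],s['eef_pos'],s['ft_force'],s['moment'])
im=vision.camera('scene')[:,:,::-1];cv2.imwrite(f'pics/scene8.png',im)
cv2.imwrite('pics/c12.png',cv2.resize(im[150:210,275:335],(500,500),interpolation=cv2.INTER_CUBIC))
E
```

```text
26.025 [ 0.58840591 -0.04857741  0.08247303] [-2.85969077  0.66642383  6.50499734] [-0.0441852   0.62940613  0.00414333]
```

View pics/c12.png

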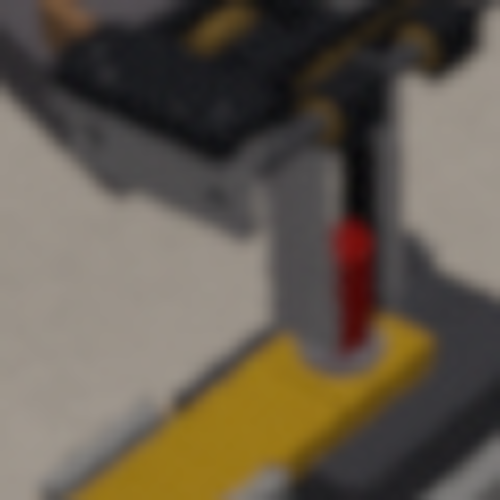

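Emit:
arm_command --steps '[[[0,0,-0.01],[0,0,0]],[[0,0,0],[0,0,0]],[[0,0,0],[0,0,0]],[[0,0,0],[0,0,0]],[[0,0,0],[0,0,0]],[[0,0,0],[0,0,0]]]' --grip 120

```text
t: 26.82
eef_pos: [0.5884, -0.0485, 0.082]
tool_rot: [-0.0, 0.998, 0.067, 0.0]
ft_force: [-0.5, -0.5, -0.2]
grip_width: 0.0499
```

Emit:
arm_command --steps '[[[0,0,-0.2],[0,0,0]],[[0,0,-0.4],[0,0,0]],[[0,0,-0.6],[0,0,0]],[[0,0,-0.8],[0,0,0]],[[0,0,-0.8],[0,0,0]],[[0,-0.5,-0.5],[0,0,0]],[[0,-1,0],[0,0,0]],[[0,-1,0],[0,0,0]],[[0,-0.5,0],[0,0,0]],[[0,0,0],[0,0,0]]]'

```text
t: 28.08
eef_pos: [0.5724, 0.071, 0.2149]
tool_rot: [0.0, 0.998, 0.068, 0.001]
ft_force: [0.7, 0.1, 0.2]
grip_width: 0.0496
```

```bash
python3 - <<'E'
from h import *
import cv2
s=r.sense();print(s['t'],s['eef_pos'],s['ft_force'],s['grip_width'])
for n in ['scene','top','wrist']: cv2.imwrite(f'pics/{n}9.png',vision.camera(n)[:,:,::-1])
a=cv2.resize(cv2.imread('pics/scene9.png')[140:220,260:340],(400,400),interpolation=cv2.INTER_CUBIC)
b=cv2.resize(cv2.imread('pics/top9.png')[120:240,280:400],(400,400),interpolation=cv2.INTER_CUBIC)
cv2.imwrite('pics/c13.png',np.hstack([a,b]))
E
```

```text
28.075 [0.57242078 0.07102814 0.21487029] [0.74179756 0.12028697 0.24096563] 0.04958853585514697
```

View pics/c13.png

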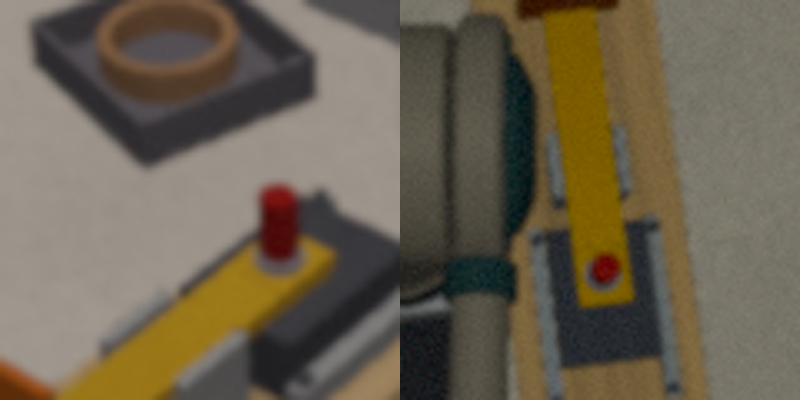

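View pics/scene9.png

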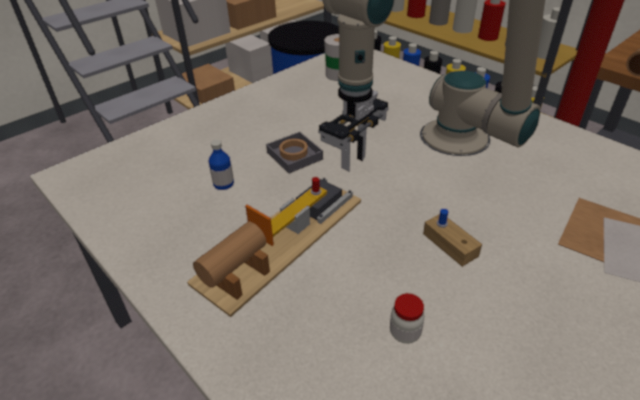

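```bash
python3 - <<'E'
from h import *
print(atz('scene',(315.2,178.4),.117),atz('top',(341.5,200.1),.117))
s=r.sense();print(s['t'],s['ft_force'],s['qd'].round(3) if hasattr(s['qd'],'round') else s['qd'])
print(r.finish_job())
E
```

```text
[ 0.58804794 -0.04778716  0.117     ] [ 0.58750611 -0.04809296  0.117     ]
28.225 [ 0.08579806 -0.56704062 -1.16253787] [-0.008  0.004  0.002  0.007 -0.     0.003]
the job is handed in; nothing more can be done
None
```

The tube stop is locked: the red pin is fully home through the yellow bar and the steel knuckle, and the job was handed in at 28 s.

I took the pin from the rack, put its nose in the bar's hole, and slid the bar about 53 mm towards the tube under light pressure. There the friction eased and the nose dropped into the knuckle's hole. I pressed it down until the collar met the bar, let go, and drew the arm clear.

**Last checks**
- **Seating height:** the tool stopped at 82.5 mm; I expected 82.4 mm for fully home. It took no noticeable force on the way down and about 8 N at the end.
- **Pictures after letting go:** they show the pin upright with its collar flat on the bar. The scene and top cameras place its handle top within about 1 mm of each other at the expected height.
- **Other items:** in the final scene picture the blue pin, tape roll, ink bottle and glue jar look to be where they started. I checked these by eye only.

**What did not go smoothly:** the bar stuck at first, with readings of about 13 N sideways and 15 N downwards, because I was pressing too hard. I eased the pressure and it slid freely. I saw no higher reading, but forces were only read at the end of each move.

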